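# Slide the backing plate under the fixture bridge and shut the gate

## Task

Push the copper backing plate flat along the table, under the low yellow bridge of the welding fixture, until it is fully home against the stop behind the bridge. Then push the red gate shut behind the plate so that it cannot slide back out, and move clear. Do it all by pushing with the fingers: do not lift or tip the plate, and leave the other things on the table where they are.

Things in the scene. Friction and masses are not known exactly. Their poses are not given: they have to be found in the camera images.
- backing_plate: Copper-coloured flat plate, 110 (its x) x 92 (its y) x 10 mm, corners rounded to 12 mm radius, about 0.7 kg, loose on the table in front of the fixture mouth. Origin: centre of its underside. A thin dark line runs along its x on top. It goes in with its x along the fixture's x; when home, its origin is at the fixture's origin and its rear edge at fixture x = -55 mm.
- fixture: Dark steel welding fixture fixed on the table, with no floor of its own. x = push-in direction, from mouth to stop; z up; origin on the table. Guide rails 14 mm high, inner faces at y = +-50 mm, outer +-68, run from x = -20 to +70 mm (4 mm play each side of the plate); flared lead-ins 14 mm high widen the mouth to y = +-68 mm at x = -53 mm. Feet reach y = +-90 mm.
- bridge (a point): Centre of the underside of the yellow bridge that lies across the rails: 14 mm above the table, so 4 mm over the plate. At fixture x = 6, y = 0 mm. The bridge is 36 mm long along x (x = -12 to +24 mm); its top is 30 mm and its bolt heads 35 mm above the table. The home plate sticks out 43 mm in front of it.
- stop (a point): Middle of the stop's face, at fixture x = 55, y = 0 mm, 10 mm up. The stop is a rigid dark bar 20 mm high across the fixture behind the bridge; the plate's front edge butts against it.
- gate_pivot (a point): Top of the red gate's upright pivot, 17 mm above the table, at fixture x = -66, y = +78 mm (boss 22 mm in diameter, screw head on top to 21 mm).
- gate (a joint): Angle of the red gate, rad. 0 = shut (hard stop): arm along the fixture's -y, 4 mm behind the home plate's rear edge. At angle a the arm points from the pivot along (-sin a, -cos a) in fixture x, y. End of travel 2.7. Starts wide open, turns with light friction (under 2 N at the pin), stays where left. Arm 14 mm wide, 77 mm long from the pivot, 3 to 15 mm above the table.
- gate_pin (a point): Middle of the black upright pin near the free end of the red gate, 70 mm from the pivot, 12 mm in diameter; the pin's top is 47 mm above the table, this point 30 mm.
- square_coupon: Bystander: loose bare steel square, 50x50x9 mm. Origin: centre of its underside.
- bead_coupon: Bystander: loose dark steel strip with a weld bead, 25x75x11 mm. Origin: centre of its underside.
- hex_key: Bystander: loose dark hex key, 34x114x9 mm. Origin: centre of its underside.
- magnet_block: Bystander: loose grey welding magnet block standing upright, 24x46x66 mm. Origin: centre of its underside.

How it is judged:
On the way, in this order (a step that is already met when the one before it is completed fails the run):
1. the plate is home against the stop while the gate is still open (x of backing_plate in the frame of fixture between -0.004 and 0.004 m and y of backing_plate in the frame of fixture between -0.007 and 0.007 m and angle between the x axis of backing_plate and the x axis of fixture, either way round below 0.06 rad and value of joint gate above 0.5 rad), for 0.2 s.
2. the gate is shut behind the plate (value of joint gate below 0.1 rad), for 0.2 s.
At the end, for the whole second after the job is handed in: The plate lies flat and still under the bridge, its centre within 4 mm (along the push) and 7 mm (sideways) of the fixture's origin and its x within 0.06 rad of the fixture's; the gate is shut to within 0.1 rad and still (x of backing_plate in the frame of fixture between -0.004 and 0.004 m and y of backing_plate in the frame of fixture between -0.007 and 0.007 m and angle between the x axis of backing_plate and the x axis of fixture, either way round below 0.06 rad and value of joint gate below 0.1 rad and height (world z) of backing_plate below 0.002 m and angle between backing_plate's own z axis and vertical below 0.03 rad and linear speed of backing_plate below 0.01 m/s and velocity of joint gate below 0.05 rad/s); the robot touches nothing.
It fails at once if the plate is lifted off the table by more than 6 mm (height (world z) of backing_plate above 0.006 m).
It fails at once if the plate is tipped by more than 0.1 rad (angle between backing_plate's own z axis and vertical above 0.1 rad).
It fails at once if a loose bystander (square coupon, bead coupon, hex key or magnet block) is moved by more than 20 mm (distance of any of square_coupon, bead_coupon, hex_key, magnet_block from where it was at the start of the episode above 0.02 m).
It also fails if it takes over 72 s, if anything falls off the work surface, if the arm or the gripper's body presses on something with over 40 N, if the wrist force passes 120 N, or if a joint passes its speed limit or range.

## Robot

A 7-joint arm with a two-finger parallel gripper is mounted at the origin on the work surface; the furniture and walls round the work are solid. World frame = base frame: x ahead of the robot, y to its left, z up, the work surface at z = 0. Lengths are in m, angles in rad, forces in N, time in s.
With the tool pointing down it reaches from about 0.4 to 0.875 m from the base axis. Payload 19.3 kg.
Tool frame: the origin (TCP) lies at the very end of the fingers, on their centre line; the grasp point (between the pads) lies 19 mm behind it (robot.pinch_z is the z of the grasp point in the tool frame, in m); z points along the fingers, x is the direction in which the jaws open and shut, and the axes are right-handed (so a half turn about z gives the same grasp; the last joint's range is limited). The gripper opens to 85 mm and grips with 20 to 120 N. Pads are 22 mm wide; open, the fingers measure 114 mm over their backs; the gripper's body (76 mm by 85 mm) begins 54 mm behind the grasp point. The pads swing forward as they close: fully open they stand 13 mm farther back than shut.
Start: joints at [-1.243, 0.521, -0.036, 1.599, 0.021, 1.021, -0.113], TCP at [0.242, 0.576, 0.231] pointing down, gripper open.
Joint ranges: [-2.91, 2.91], [-0.3, 2.13], [-1.5, 1.42], [0.17, 2.43], [-1.26, 4.41], [0.16, 1.93], [-2.52, 2.52]. Speed limits (rad/s): [1.89, 1.89, 2.39, 2.39, 3.01, 3.01, 3.01].

## Interface

Orientations are given as a rotation vector (axis times angle).
In Python, from station import sensors, grab_frame, job, robot gives the robot as it stands.
- The arm moves only by the tool send_rows, never from a script. Its argument "increments" is a list of rows, each an object of numbers: "dx", "dy", "dz": the shift along the tool's x, y, z in mm; "spin": the turn about the tool's z in rad; "claw": the finger opening in mm, from 0 to 85.4. In form: [{"dx": .., "dy": .., "dz": .., "spin": .., "claw": ..}, ...]. A call has 1 to 12 rows; each row is the pose to reach, as a shift and turn from the pose commanded when the call began, along the tool's axes at that moment; what a row does not reach only later rows make up. A row lasts 1/10 s, in which the tool goes at most 50 mm and 8.59 degrees, less where a joint would pass 70% of its speed; a pose out of reach is approached as far as the arm can. A call with a gripper value outside its range is refused whole. The fingers move at their own pace and stop on an object; "force" is the grip in N (left out, the last holds). Time passes only in rows, so rows that repeat a pose let the fingers close. It gives the time, the measured TCP pose, the force and the opening at its end, in the units of the state.
- sensors.get_state(): the state, without advancing time (a new reading comes with each control period).
- grab_frame(name): name is "scene" or "top" or "wrist"; returns a dict with "pixels" (420x560x3 uint8, red, green, blue), "z_map" (420x560 float32, m along the optical axis (not along the pixel's ray), 0 where there is no reading), "fx", "fy", "cx", "cy" (pixels), "R" (3x3) and "t" (3): a world point X has camera coordinates R X + t. Camera axes: x right, y down, z forward; pixel columns grow to the right and rows downward; lengths in m; the calibration is good to about 2 mm. A picture is of the moment at which its call begins.
- job.finish_job(): hands the job in, once; it reports no verdict.
The state is a dict: "clock": time; "joint_pos": joint angles; "joint_velocities": joint speeds; "tau": joint torques, N m; "ee_pos": TCP position; "orientation": TCP orientation; "force": force on the tool from outside, world axes, zero at the start; "torque": the same for the moment, N m; "grip_width": finger opening in m.
Only numpy, scipy, OpenCV 4.12 (cv2) and the standard library are available. Lean on these libraries where they do the work, as an engineer would, in place of code of your own. Each camera call takes 0.05 s, during which the arm holds its last target.

## Working session

There is one attempt and no reset: what is moved stays moved. The work goes in short steps, Python scripts to look and compute and a tool call to move; the robot and the scene stay as the last step left them, time stands still between calls to the robot, and variables do not carry over. Pictures are saved under pics/ and viewed, and the job is handed in when it is done.

Besides the shell and the picture viewer there is one more tool, called after "Call:" by a JSON object that holds its "op" and its "data". send_rows: Moves the arm, as the interface text tells. Its arguments: {"type":"object","properties":{"increments":{"type":"array"},"force":{"type":"number"}},"required":["increments"]}

```bash
ls; mkdir -p pics
python3 - <<'E'
from station import sensors, grab_frame, job, robot
import cv2,numpy as np
s=sensors.get_state(); print(s)
for n in ["scene","top","wrist"]:
    f=grab_frame(n); cv2.imwrite(f"pics/{n}0.png",f["pixels"][:,:,::-1]); print(n,f["fx"],f["cx"],f["cy"],np.round(f["R"],3).tolist(),f["t"])
    np.savez(f"pics/{n}0.npz",**f)
E
```

```text
pics
{'clock': 0.0, 'joint_pos': array([-1.2432318 ,  0.52202275, -0.03627577,  1.59998664,  0.02117718,
        1.02109272, -0.11279584]), 'joint_velocities': array([ 0.00129028, -0.00165475, -0.00131771, -0.00119787,  0.00054271,
       -0.00094369, -0.00013018]), 'tau': array([ 3.12675766e-04, -9.27100682e+01,  1.97969645e+00, -3.69936490e+01,
        1.78399240e-02,  8.18023720e-03, -5.81982044e-05]), 'ee_pos': array([0.24202753, 0.57588094, 0.23072851]), 'orientation': array([ 2.61602856e+00,  1.73828818e+00, -1.39290760e-03]), 'force': array([-0.23879375, -0.32948758,  0.27684774]), 'torque': array([-0.03804939, -0.00588113,  0.00486573]), 'grip_width': 0.08536778702780103}
scene 415.8865887158441 276.170184379482 212.16164964477136 [[0.811, -0.585, 0.019], [-0.32, -0.47, -0.822], [0.49, 0.661, -0.569]] [-0.45435286  0.21197542  0.87628214]
top 412.5367103886167 287.0966661731414 212.02129815713238 [[-0.012, -1.0, -0.014], [-0.99, 0.014, -0.141], [0.141, 0.013, -0.99]] [0.00453912 0.5549639  1.11576369]
wrist 354.78344080987927 276.40540875803197 206.61845979266803 [[0.387, 0.922, -0.0], [0.883, -0.371, 0.289], [0.266, -0.112, -0.957]] [-0.62564646 -0.0375609   0.37830788]
```

View pics/scene0.png

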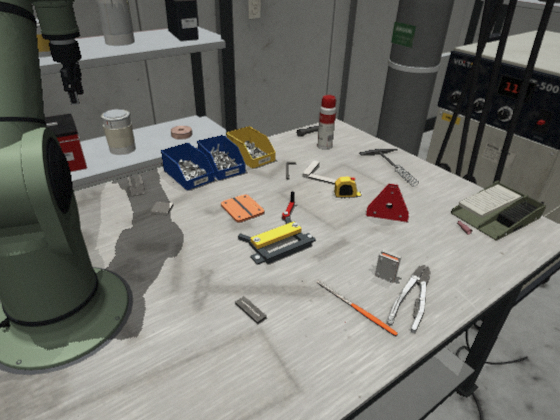

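View pics/top0.png

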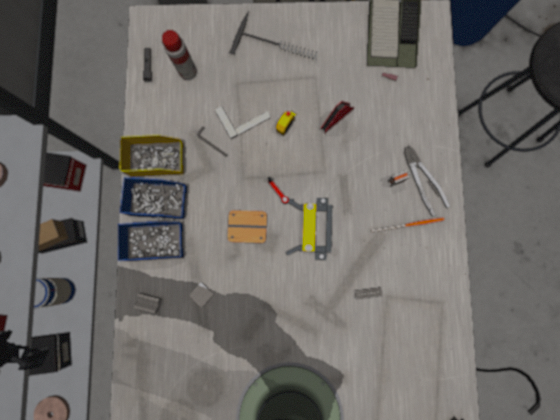

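View pics/wrist0.png

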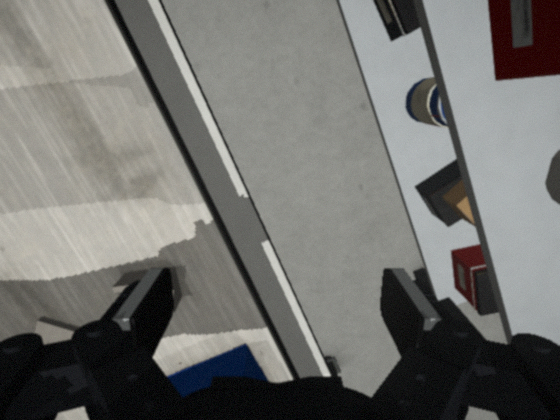

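The top view shows the copper plate at about (247,226) and the fixture to its right, with the yellow bridge at about (310,226). The red gate's pivot is near (285,199) and its pin near (271,182). The push goes to image right, which is roughly world -y.

```bash
cat > h.py <<'E'
import numpy as np,cv2
def ray(f,u,v,z):
    R=np.array(f["R"]);t=np.array(f["t"]).ravel()
    d=R.T@np.array([(u-f["cx"])/f["fx"],(v-f["cy"])/f["fy"],1.]); c=-R.T@t
    return c+d*(z-c[2])/d[2]
def masks(f):
    hsv=cv2.cvtColor(np.ascontiguousarray(f["pixels"]),cv2.COLOR_RGB2HSV)
    return dict(copper=cv2.inRange(hsv,(6,120,90),(19,255,255)),yellow=cv2.inRange(hsv,(22,140,120),(34,255,255)),
      red=cv2.inRange(hsv,(0,150,80),(4,255,255))|cv2.inRange(hsv,(174,150,80),(180,255,255)),dark=cv2.inRange(hsv,(0,0,0),(180,90,95)))
def big(m,roi):
    k=np.zeros_like(m); x0,y0,x1,y1=roi;k[y0:y1,x0:x1]=m[y0:y1,x0:x1]
    c,_=cv2.findContours(k,cv2.RETR_EXTERNAL,cv2.CHAIN_APPROX_NONE); return max(c,key=cv2.contourArea)
E
python3 - <<'E'
from h import *
f=dict(np.load("pics/top0.npz"))
im=f["pixels"][130:330,180:390][:,:,::-1]
cv2.imwrite("pics/topz.png",cv2.resize(im,None,fx=3.6,fy=3,interpolation=cv2.INTER_CUBIC)[:600,:760])
fs=dict(np.load("pics/scene0.npz"))
im=fs["pixels"][150:330,180:440][:,:,::-1]
cv2.imwrite("pics/scenez.png",cv2.resize(im,None,fx=3,fy=3,interpolation=cv2.INTER_CUBIC))
for n,F,roi in (("top",f,(200,150,350,280)),("scene",fs,(210,180,330,270))):
  m=masks(F)
  for k,z in (("copper",.01),("yellow",.03),("red",.015)):
    c=big(m[k],roi); P=np.array([ray(F,u,v,z)[:2] for u,v in c[:,0].astype(float)])
    r=cv2.minAreaRect((P*1000).astype(np.float32)); print(n,k,len(c),np.round(r[0],1),np.round(r[1],1),round(r[2],2))
E
```

```text
top copper 93 [496.  114.6] [106.   37.2] 89.25
top yellow 130 [512.5 -63.4] [ 36.9 132.7] 87.57
top red 36 [625.7  28.5] [58.5 10.7] 36.76
scene copper 124 [518.9 109.6] [115.4  92.1] 88.15
scene yellow 111 [510.7 -65.2] [ 39.4 134. ] 88.64
scene red 44 [618.7  21.4] [84.3 17.3] 35.24
```

View pics/topz.png

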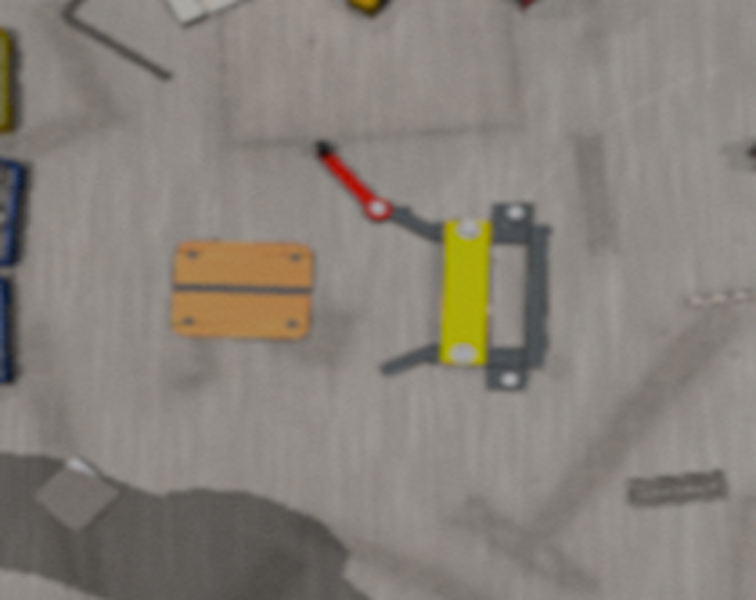

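View pics/scenez.png

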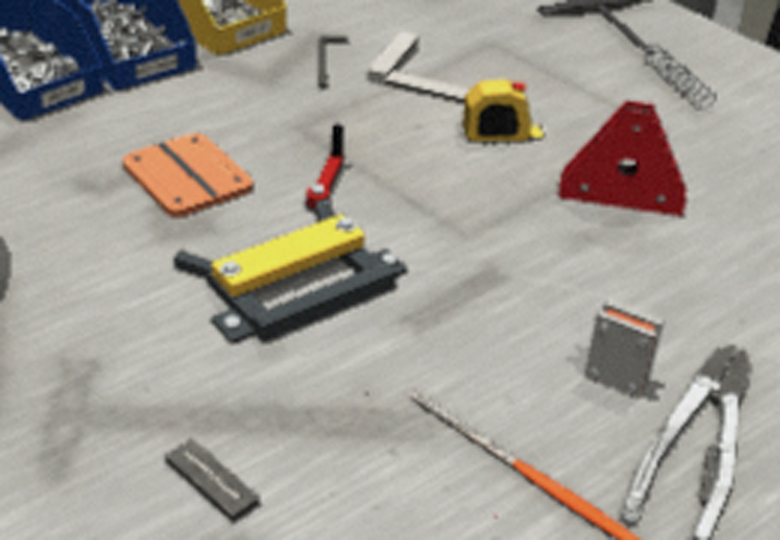

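Run:
```python
from h import *
f=dict(np.load("pics/top0.npz")); m=masks(f)
k=np.zeros((420,560),np.uint8); k[200:260,215:280]=m["copper"][200:260,215:280]
k=cv2.morphologyEx(k,cv2.MORPH_CLOSE,np.ones((5,5)))
c=big(k,(215,200,280,260)); 
P=np.array([ray(f,u,v,.01)[:2] for u,v in c[:,0].astype(float)])*1000
print("plate",cv2.minAreaRect(P.astype(np.float32)))
M=cv2.moments(c);print(ray(f,M['m10']/M['m00'],M['m01']/M['m00'],.01)*1000)
q=lambda x,y,z: np.round(ray(f,180+x/3.6-.4,130+y/3-.33,z)*1000,1)
print("bolts",q(468,228,.035),q(462,353,.035))
print("foot screws (z 10?)",q(515,212,.012),q(509,379,.012))
print("gate screw",q(377,208,.021))
print("pin top",q(322,149,.047))
print("stopbar corners z.02",q(551,227,.02),q(544,367,.02))
print("leadin tip low z.014",q(383,370,.014))
print("line of plate",q(172,287,.01),q(312,290,.01))
print("fixture zmap", [round(float(f['z_map'][v,u]),3) for u,v in ((310,215),(247,215),(275,226))])
print("bystanders: square",q(77,495,.009),"hex",q(120,40,.009),q(170,76,.009),"bead",q(677,488,.011),"magnet?",q(420,-30,0))
```

```text
plate ((520.5908203125, 114.2783203125), (106.02957153320312, 86.3666000366211), 89.27178192138672)
[519.72267158 113.63878303  10.        ]
bolts [572.8 -66.   35. ] [455.8 -59.1  35. ]
foot screws (z 10?) [ 591.4 -104.8   12. ] [432.3 -96.3  12. ]
gate screw [595.3   5.2  21. ]
pin top [647.5  47.1  47. ]
stopbar corners z.02 [ 575.2 -132.3   20. ] [ 442.8 -123.3   20. ]
leadin tip low z.014 [441.8   2.3  14. ]
line of plate [523.  169.4  10. ] [518.6  57.9  10. ]
fixture zmap [1.162, 1.186, 1.192]
bystanders: square [328.6 242.    9. ] hex [768.1 214.4   9. ] [731. 173.   9.] bead [ 330.1 -223.8   11. ] magnet? [839.2 -32.7   0. ]
```

```bash
cat >> h.py <<'E'
from scipy.spatial.transform import Rotation as Ro
TH=np.radians(-3.3)
YF=np.array([np.cos(TH),np.sin(TH),0]); XF=np.array([np.sin(TH),-np.cos(TH),0]); O=np.array([514.7,-56.5,0])
def f2w(x,y,z=0): return O+x*XF+y*YF+np.array([0,0,z])
def w2f(p): d=np.array(p)-O; return np.array([d@XF,d@YF,d[2]])
def plan(target,xdir=None):
    from station import sensors
    s=sensors.get_state(); R=Ro.from_rotvec(s["orientation"]).as_matrix(); p=np.array(s["ee_pos"])*1000
    d=R.T@(np.array(target)-p)
    if xdir is not None:
        a=R.T@np.array(xdir); sp=np.arctan2(a[1],a[0]); sp=(sp+np.pi/2)%np.pi-np.pi/2
    else: sp=0
    print("t",round(float(s["clock"]),2),"tcp",np.round(p,1),"fix",np.round(w2f(p),1),"tx",np.round(R[:,0],3),"tz",np.round(R[:,2],3),"F",np.round(s["force"],1),"gw",round(float(s["grip_width"])*1000,1),"j",np.round(s["joint_pos"],2))
    print("-> d",np.round(d,1),"spin",round(float(sp),3))
E
python3 - <<'E'
from h import *
plan([524,225,200],YF)
E
```

```text
t 0.15 tcp [242.1 576.  230.9] fix [-615.7 -308.6  230.9] tx [ 0.387  0.922 -0.001] tz [-0.    -0.001 -1.   ] F [ 0.8 -0.2  0.5] gw 85.2 j [-1.24  0.52 -0.04  1.6   0.02  1.02 -0.11]
-> d [-214.3  395.9   31.1] spin 1.231
```

Call:
{"op": "send_rows", "data": {"increments": [{"dx": -22,"dy": 40,"dz": 0,"spin": 0.12,"claw": 36},{"dx": -44,"dy": 80,"dz": 0,"spin": 0.25},{"dx": -66,"dy": 120,"dz": 5,"spin": 0.37},{"dx": -88,"dy": 160,"dz": 10,"spin": 0.5},{"dx": -110,"dy": 200,"dz": 15,"spin": 0.62},{"dx": -132,"dy": 240,"dz": 20,"spin": 0.75},{"dx": -152,"dy": 280,"dz": 25,"spin": 0.87},{"dx": -174,"dy": 320,"dz": 30,"spin": 1.0},{"dx": -195,"dy": 360,"dz": 30,"spin": 1.12},{"dx": -214,"dy": 396,"dz": 31,"spin": 1.231},{"dx": -214,"dy": 396,"dz": 31,"spin": 1.231},{"dx": -214,"dy": 396,"dz": 31,"spin": 1.231}]}}

```text
validation failed for argument at $.in...
```

Run:
```python
from h import *
from station import grab_frame
plan([524,205,60],YF)
f=grab_frame("wrist"); np.savez("pics/wrist1.npz",**f); cv2.imwrite("pics/wrist1.png",f["pixels"][:,:,::-1])
f=grab_frame("top"); np.savez("pics/top1.npz",**f); cv2.imwrite("pics/top1.png",f["pixels"][:,:,::-1])
```

```text
t 0.15 tcp [242.1 576.  230.9] fix [-615.7 -308.6  230.9] tx [ 0.387  0.922 -0.001] tz [-0.    -0.001 -1.   ] F [ 0.8 -0.2  0.5] gw 85.2 j [-1.24  0.52 -0.04  1.6   0.02  1.02 -0.11]
-> d [-232.6  403.6  171.1] spin 1.231
```

View pics/wrist1.png

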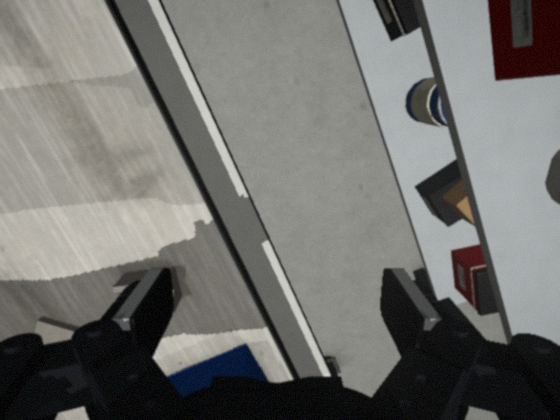

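The move call was refused, so the picture is unchanged. I think every row needs a claw value.

Call:
{"op": "send_rows", "data": {"increments": [{"dx": -22,"dy": 40,"dz": 0,"spin": 0.12,"claw": 36},{"dx": -44,"dy": 80,"dz": 0,"spin": 0.25,"claw": 36},{"dx": -66,"dy": 120,"dz": 5,"spin": 0.37,"claw": 36},{"dx": -88,"dy": 160,"dz": 10,"spin": 0.5,"claw": 36},{"dx": -110,"dy": 200,"dz": 15,"spin": 0.62,"claw": 36},{"dx": -132,"dy": 240,"dz": 20,"spin": 0.75,"claw": 36},{"dx": -152,"dy": 280,"dz": 25,"spin": 0.87,"claw": 36},{"dx": -174,"dy": 320,"dz": 30,"spin": 1.0,"claw": 36},{"dx": -195,"dy": 360,"dz": 30,"spin": 1.12,"claw": 36},{"dx": -214,"dy": 396,"dz": 31,"spin": 1.231,"claw": 36},{"dx": -214,"dy": 396,"dz": 31,"spin": 1.231,"claw": 36},{"dx": -214,"dy": 396,"dz": 31,"spin": 1.231,"claw": 36}]}}

```text
clock: 1.45
ee_pos: [0.5245, 0.2248, 0.2001]
orientation: [3.14, -0.093, -0.0]
force: [-0.7, 1.0, 0.5]
grip_width: 0.0357
```

Run:
```python
from h import *
from station import grab_frame
plan([524,205,60],YF)
f=grab_frame("wrist"); np.savez("pics/wrist1.npz",**f); cv2.imwrite("pics/wrist1b.png",f["pixels"][:,:,::-1])
```

```text
t 1.45 tcp [524.5 224.8 200.1] fix [-281.4   -6.4  200.1] tx [ 0.998 -0.059 -0.   ] tz [-0. -0. -1.] F [-0.7  1.   0.5] gw 35.7 j [-0.74  0.49  0.32  1.79 -0.2   0.89 -0.39]
-> d [  0.7  19.8 140.1] spin -0.002
```

View pics/wrist1b.png

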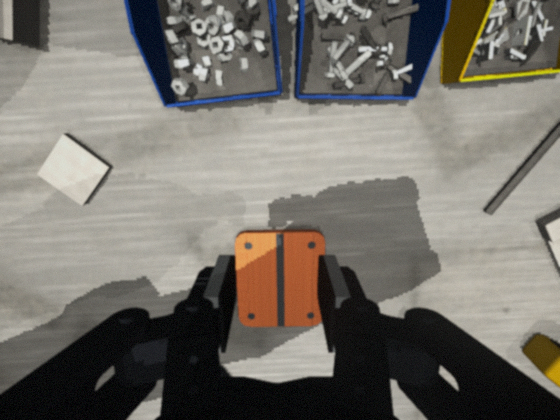

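The wrist view shows the plate's rear edge at row 230 and its dark line along column 280. The bins' edge is at row 100 and the square coupon at (73,168).

Run:
```python
from h import *
f=dict(np.load("pics/wrist1.npz")); m=masks(f)
hsv=cv2.cvtColor(f["pixels"],cv2.COLOR_RGB2HSV)
k=cv2.inRange(hsv,(3,120,60),(20,255,255)); k=cv2.morphologyEx(k,cv2.MORPH_CLOSE,np.ones((13,13)))
c=big(k,(220,220,345,335)); P=np.array([ray(f,u,v,.01)[:2] for u,v in c[:,0].astype(float)])*1000
r=cv2.minAreaRect(P.astype(np.float32));print(r, w2f([*r[0],0]), "F ang",np.degrees(TH))
for a,b in (((240,232),(322,230)),): pass
# edges: fit lines to left/right sides and rear
Q=np.array([w2f([*p,0])[:2] for p in P])
print("extent",Q.min(0),Q.max(0))
rear=Q[(Q[:,0]<Q[:,0].min()+4)]; print("rear slope",np.polyfit(rear[:,1],rear[:,0],1))
for s in (1,-1):
    e=Q[(abs(Q[:,0]-Q[:,0].mean())<35)&(s*(Q[:,1]-Q[:,1].mean())>35)]; print("side",np.polyfit(e[:,0],e[:,1],1),len(e))
for p in ((165,104),(290,98),(414,100)): print("bin",np.round(ray(f,*p,.04)*1000), f["z_map"][p[1]-3,p[0]])
```

```text
((521.3125610351562, 119.17353057861328), (111.33061981201172, 91.7904052734375), 86.639892578125) [-175.76287729   -3.51087965    0.        ] F ang -3.3
extent [-231.44071544  -49.37843778] [-120.08711001   42.41543725]
rear slope [-1.53722349e-02 -2.30910512e+02]
side [-0.03652052 31.18295932] 63
side [ 1.47377543e-02 -4.56382577e+01] 60
bin [438. 301.  40.] 0.29489085
bin [540. 300.  40.] 0.32782018
bin [641. 292.  40.] 0.2934563
```

Run:
```python
from h import *
f=dict(np.load("pics/wrist1.npz")); print(-f["R"].T@f["t"].ravel())
plan(f2w(-258,-3.5,15),YF)
```

```text
[0.5295275  0.29927242 0.34200825]
t 1.5 tcp [524.  225.9 200.1] fix [-282.4   -7.   200.1] tx [ 0.998 -0.057 -0.001] tz [-0.001  0.    -1.   ] F [-0.2  1.2  0.1] gw 35.6 j [-0.74  0.49  0.32  1.79 -0.2   0.89 -0.39]
-> d [  3.6  24.5 185.1] spin 0.0
```

Call:
{"op": "send_rows", "data": {"increments": [{"dx": 2,"dy": 12,"dz": 30,"spin": 0,"claw": 36},{"dx": 3.5,"dy": 24,"dz": 70,"spin": 0,"claw": 36},{"dx": 3.5,"dy": 24,"dz": 110,"spin": 0,"claw": 36},{"dx": 3.5,"dy": 24,"dz": 145,"spin": 0,"claw": 36},{"dx": 3.5,"dy": 24,"dz": 170,"spin": 0,"claw": 36},{"dx": 3.5,"dy": 24,"dz": 185,"spin": 0,"claw": 36},{"dx": 3.5,"dy": 24,"dz": 185,"spin": 0,"claw": 36},{"dx": 3.5,"dy": 24,"dz": 185,"spin": 0,"claw": 36}]}}

```text
clock: 2.3
ee_pos: [0.5266, 0.2019, 0.0161]
orientation: [-3.14, 0.09, -0.001]
force: [-0.3, 0.2, 0.2]
grip_width: 0.0358
```

Run:
```python
from h import *
from station import grab_frame
plan(f2w(-258,-3.5,5),YF)
f=grab_frame("scene"); im=f["pixels"][130:310,150:410][:,:,::-1]; cv2.imwrite("pics/scene2.png",cv2.resize(im,None,fx=3,fy=3,interpolation=cv2.INTER_CUBIC))
```

```text
t 2.3 tcp [526.6 201.9  16.1] fix [-258.7   -3.    16.1] tx [ 0.998 -0.057  0.001] tz [ 0.001  0.    -1.   ] F [-0.3  0.2  0.2] gw 35.8 j [-0.62  0.76  0.21  1.9  -0.3   0.51 -0.26]
-> d [-0.5  0.7 11.1] spin 0.0
```

View pics/scene2.png

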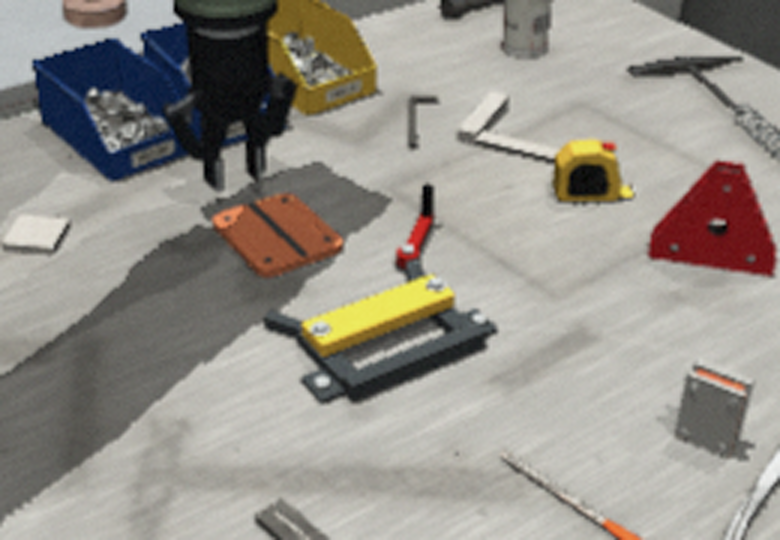

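The fingers stand behind the plate, centred on it, with tips just above the table at about (235,180). Next I lower slowly while watching the force.

Call:
{"op": "send_rows", "data": {"increments": [{"dx": 0,"dy": 0,"dz": 3,"spin": 0,"claw": 36},{"dx": 0,"dy": 0,"dz": 6,"spin": 0,"claw": 36},{"dx": 0,"dy": 0,"dz": 9,"spin": 0,"claw": 36},{"dx": 0,"dy": 0,"dz": 11,"spin": 0,"claw": 36},{"dx": 0,"dy": 0,"dz": 12,"spin": 0,"claw": 36},{"dx": 0,"dy": 0,"dz": 12,"spin": 0,"claw": 36}]}}

```text
clock: 2.95
ee_pos: [0.5264, 0.2012, 0.0031]
orientation: [3.14, -0.091, -0.0]
force: [-0.2, -0.4, -0.8]
grip_width: 0.0359
```

Call:
{"op": "send_rows", "data": {"increments": [{"dx": 0,"dy": 0,"dz": 1,"spin": 0,"claw": 36},{"dx": 0,"dy": 0,"dz": 2,"spin": 0,"claw": 36},{"dx": 0,"dy": 0,"dz": 2,"spin": 0,"claw": 36}]}}

```text
clock: 3.25
ee_pos: [0.5263, 0.2013, 0.0012]
orientation: [3.14, -0.091, -0.0]
force: [-0.7, -1.4, -0.3]
grip_width: 0.0361
```

Call:
{"op": "send_rows", "data": {"increments": [{"dx": 0,"dy": 5,"dz": 0,"spin": 0,"claw": 36},{"dx": 0,"dy": 10,"dz": 0,"spin": 0,"claw": 36},{"dx": 0,"dy": 14,"dz": 0,"spin": 0,"claw": 36},{"dx": 0,"dy": 18,"dz": 0,"spin": 0,"claw": 36},{"dx": 0,"dy": 22,"dz": 0,"spin": 0,"claw": 36},{"dx": 0,"dy": 26,"dz": 0,"spin": 0,"claw": 36},{"dx": 0,"dy": 30,"dz": 0,"spin": 0,"claw": 36},{"dx": 0,"dy": 34,"dz": 0,"spin": 0,"claw": 36},{"dx": 0,"dy": 38,"dz": 0,"spin": 0,"claw": 36},{"dx": 0,"dy": 42,"dz": 0,"spin": 0,"claw": 36},{"dx": 0,"dy": 46,"dz": 0,"spin": 0,"claw": 36},{"dx": 0,"dy": 46,"dz": 0,"spin": 0,"claw": 36}]}}

```text
clock: 4.45
ee_pos: [0.5237, 0.1545, 0.0013]
orientation: [3.14, -0.092, -0.0]
force: [-0.5, 1.0, -0.6]
grip_width: 0.0359
```

Run:
```python
from h import *
from station import grab_frame
plan(f2w(-66,0,1),YF)
for n in("scene","top"):
    f=grab_frame(n); np.savez(f"pics/{n}3.npz",**f)
    im=f["pixels"][130:310,150:410][:,:,::-1] if n=="scene" else f["pixels"][150:300,190:390][:,:,::-1]; cv2.imwrite(f"pics/{n}3.png",cv2.resize(im,None,fx=3,fy=3,interpolation=cv2.INTER_CUBIC))
```

```text
t 4.45 tcp [523.7 154.5   1.3] fix [-211.1   -3.2    1.3] tx [ 0.998 -0.059 -0.   ] tz [-0. -0. -1.] F [-0.5  1.  -0.6] gw 35.9 j [-0.53  0.76  0.18  1.95 -0.29  0.45 -0.19]
-> d [  3.3 145.1   0.4] spin -0.001
```

View pics/scene3.png

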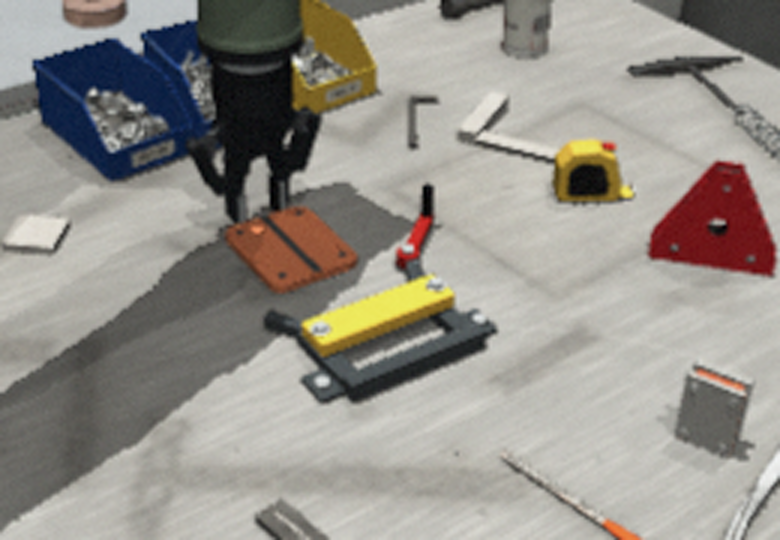

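View pics/top3.png

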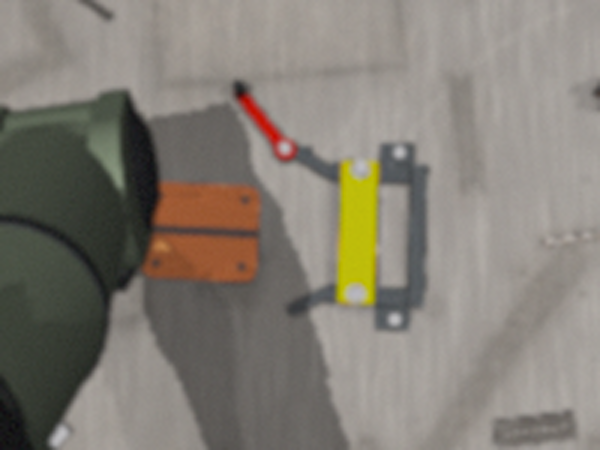

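The plate moved along with its front edge at zoom (260,235), and the line looks parallel to the fixture axis. I'll measure the lateral offset.

Run:
```python
from h import *
f=dict(np.load("pics/top3.npz"))
hsv=cv2.cvtColor(f["pixels"],cv2.COLOR_RGB2HSV)
k=cv2.inRange(hsv,(3,120,50),(20,255,255)); k=cv2.morphologyEx(k,cv2.MORPH_CLOSE,np.ones((5,5)))
c=big(k,(230,205,285,250)); Q=np.array([w2f(ray(f,u,v,.01)*1000)[:2] for u,v in c[:,0].astype(float)])
print(Q.min(0),Q.max(0)); xm=Q[:,0].max()
for s in (1,-1):
    e=Q[(Q[:,0]<xm-15)&(Q[:,0]>xm-75)&(s*(Q[:,1]-Q[:,1].mean())>34)]; p=np.polyfit(e[:,0],e[:,1],1); print("side",p,len(e),np.polyval(p,-130))
y=w2f(f2w(0,0)); 
c=big(masks(f)["yellow"],(290,190,330,260)); Q=np.array([w2f(ray(f,u,v,.03)*1000)[:2] for u,v in c[:,0].astype(float)]); print("bridge",Q.min(0),Q.max(0),cv2.minAreaRect(Q.astype(np.float32)))
```

```text
[-196.12334808  -51.02584143] [-87.82176827  40.04895305]
side [-8.06333372e-04  3.84776167e+01] 21 38.58244002638772
side [-2.63056060e-02 -5.31569148e+01] 21 -49.737185975762216
bridge [-12.39674382 -67.99231707] [24.61042927 64.77594407] ((6.998801231384277, -1.799774169921875), (36.8970832824707, 132.6996307373047), 0.8698103427886963)
```

Call:
{"op": "send_rows", "data": {"increments": [{"dx": 0.4,"dy": 5,"dz": 0,"spin": 0,"claw": 36},{"dx": 0.8,"dy": 10,"dz": 0,"spin": 0,"claw": 36},{"dx": 1.2,"dy": 15,"dz": 0,"spin": 0,"claw": 36},{"dx": 1.6,"dy": 20,"dz": 0,"spin": 0,"claw": 36},{"dx": 2,"dy": 25,"dz": 0,"spin": 0,"claw": 36},{"dx": 2.4,"dy": 30,"dz": 0,"spin": 0,"claw": 36},{"dx": 2.8,"dy": 35,"dz": 0,"spin": 0,"claw": 36},{"dx": 3.2,"dy": 40,"dz": 0,"spin": 0,"claw": 36},{"dx": 3.6,"dy": 45,"dz": 0,"spin": 0,"claw": 36},{"dx": 4,"dy": 50,"dz": 0,"spin": 0,"claw": 36},{"dx": 4,"dy": 55,"dz": 0,"spin": 0,"claw": 36},{"dx": 4,"dy": 55,"dz": 0,"spin": 0,"claw": 36}]}}

```text
clock: 5.75
ee_pos: [0.5246, 0.0992, 0.0013]
orientation: [3.14, -0.093, 0.0]
force: [0.5, 0.1, 0.3]
grip_width: 0.036
```

Run:
```python
from h import *
from station import grab_frame
plan(f2w(-66,0,1),YF)
for n in("scene","top"):
    f=grab_frame(n); np.savez(f"pics/{n}4.npz",**f)
    im=f["pixels"][130:310,150:410][:,:,::-1] if n=="scene" else f["pixels"][150:300,190:390][:,:,::-1]; cv2.imwrite(f"pics/{n}4.png",cv2.resize(im,None,fx=3,fy=3,interpolation=cv2.INTER_CUBIC))
```

```text
t 5.75 tcp [524.6  99.2   1.3] fix [-156.     0.9    1.3] tx [ 0.998 -0.059  0.   ] tz [ 0. -0. -1.] F [0.5 0.1 0.3] gw 36.0 j [-0.42  0.75  0.17  1.98 -0.28  0.43 -0.1 ]
-> d [-0.7 90.   0.4] spin -0.001
```

View pics/scene4.png

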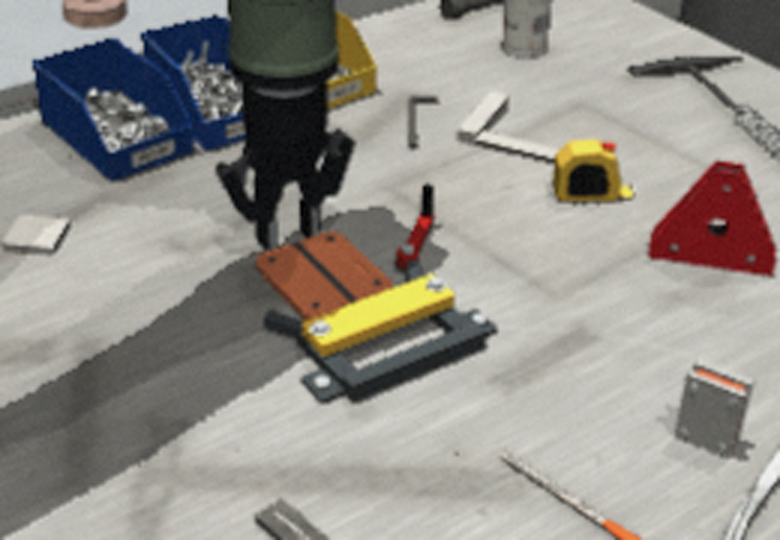

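View pics/top4.png

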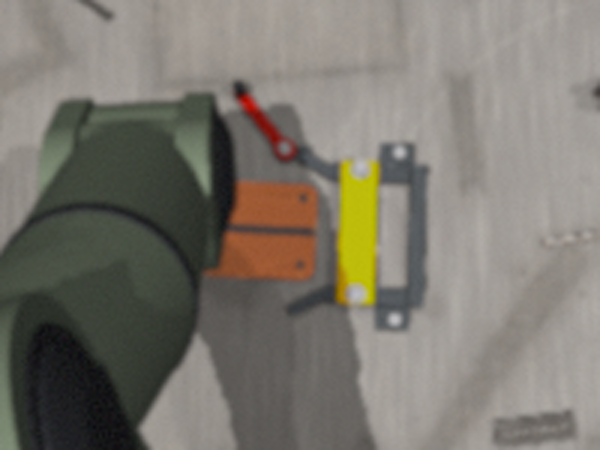

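The plate's sides sit at zoom rows 182 and 280, centred on the bridge's 160 to 304, and the gate pin is well clear. I continue the push.

Call:
{"op": "send_rows", "data": {"increments": [{"dx": 0,"dy": 5,"dz": 0,"spin": 0,"claw": 36},{"dx": 0,"dy": 10,"dz": 0,"spin": 0,"claw": 36},{"dx": 0,"dy": 15,"dz": 0,"spin": 0,"claw": 36},{"dx": 0,"dy": 20,"dz": 0,"spin": 0,"claw": 36},{"dx": 0,"dy": 25,"dz": 0,"spin": 0,"claw": 36},{"dx": 0,"dy": 30,"dz": 0,"spin": 0,"claw": 36},{"dx": 0,"dy": 34,"dz": 0,"spin": 0,"claw": 36},{"dx": 0,"dy": 38,"dz": 0,"spin": 0,"claw": 36},{"dx": 0,"dy": 42,"dz": 0,"spin": 0,"claw": 36},{"dx": 0,"dy": 46,"dz": 0,"spin": 0,"claw": 36},{"dx": 0,"dy": 50,"dz": 0,"spin": 0,"claw": 36},{"dx": 0,"dy": 50,"dz": 0,"spin": 0,"claw": 36}]}}

```text
clock: 7.05
ee_pos: [0.5216, 0.0494, 0.0013]
orientation: [3.14, -0.092, -0.0]
force: [1.2, 0.5, -0.7]
grip_width: 0.0359
```

Run:
```python
from h import *
from station import grab_frame
plan(f2w(-66,0,1),YF)
for n in("scene","top"):
    f=grab_frame(n); np.savez(f"pics/{n}5.npz",**f)
    im=f["pixels"][130:310,150:410][:,:,::-1] if n=="scene" else f["pixels"][150:300,190:390][:,:,::-1]; cv2.imwrite(f"pics/{n}5.png",cv2.resize(im,None,fx=3,fy=3,interpolation=cv2.INTER_CUBIC))
```

```text
t 7.05 tcp [521.6  49.4   1.3] fix [-106.1    0.8    1.3] tx [ 0.998 -0.059 -0.   ] tz [-0.    -0.001 -1.   ] F [ 1.2  0.5 -0.7] gw 35.9 j [-0.32  0.74  0.15  2.01 -0.26  0.41 -0.03]
-> d [-0.7 40.1  0.3] spin -0.001
```

View pics/scene5.png

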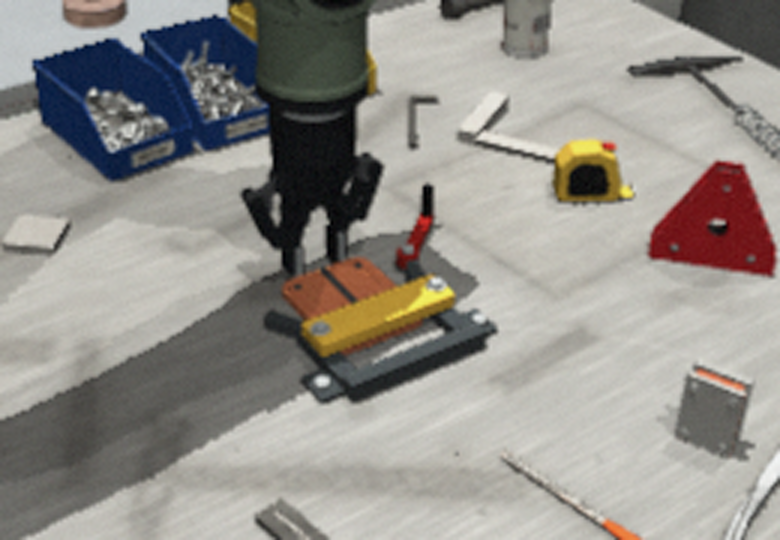

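View pics/top5.png

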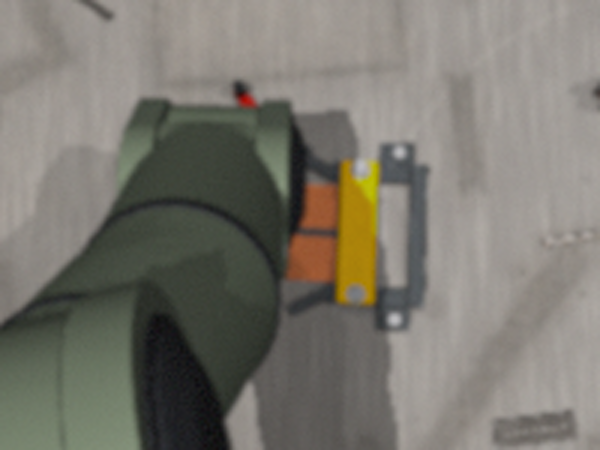

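The plate is under the bridge, still square, and the force is only noise. I push on and slow near home.

Call:
{"op": "send_rows", "data": {"increments": [{"dx": 0,"dy": 4,"dz": 0,"spin": 0,"claw": 36},{"dx": 0,"dy": 8,"dz": 0,"spin": 0,"claw": 36},{"dx": 0,"dy": 12,"dz": 0,"spin": 0,"claw": 36},{"dx": 0,"dy": 16,"dz": 0,"spin": 0,"claw": 36},{"dx": 0,"dy": 20,"dz": 0,"spin": 0,"claw": 36},{"dx": 0,"dy": 24,"dz": 0,"spin": 0,"claw": 36},{"dx": 0,"dy": 27,"dz": 0,"spin": 0,"claw": 36},{"dx": 0,"dy": 29,"dz": 0,"spin": 0,"claw": 36},{"dx": 0,"dy": 31,"dz": 0,"spin": 0,"claw": 36},{"dx": 0,"dy": 33,"dz": 0,"spin": 0,"claw": 36},{"dx": 0,"dy": 33,"dz": 0,"spin": 0,"claw": 36}]}}

```text
clock: 8.25
ee_pos: [0.5197, 0.017, 0.0013]
orientation: [3.14, -0.092, 0.0]
force: [0.4, -0.1, 0.1]
grip_width: 0.0359
```

Call:
{"op": "send_rows", "data": {"increments": [{"dx": 0,"dy": 1,"dz": 0,"spin": 0,"claw": 36},{"dx": 0,"dy": 2,"dz": 0,"spin": 0,"claw": 36},{"dx": 0,"dy": 3,"dz": 0,"spin": 0,"claw": 36},{"dx": 0,"dy": 3,"dz": 0,"spin": 0,"claw": 36}]}}

```text
clock: 8.65
ee_pos: [0.5196, 0.0143, 0.0013]
orientation: [3.14, -0.091, 0.0]
force: [0.3, 1.3, 0.1]
grip_width: 0.0362
```

Run:
```python
from h import *
from station import grab_frame
plan(f2w(-66,0,1),YF)
for n in("scene","top"):
    f=grab_frame(n); np.savez(f"pics/{n}6.npz",**f)
    im=f["pixels"][130:310,150:410][:,:,::-1] if n=="scene" else f["pixels"][150:300,190:390][:,:,::-1]; cv2.imwrite(f"pics/{n}6.png",cv2.resize(im,None,fx=3,fy=3,interpolation=cv2.INTER_CUBIC))
```

```text
t 8.65 tcp [519.6  14.3   1.3] fix [-71.    0.8   1.3] tx [ 0.998 -0.058  0.   ] tz [ 0. -0. -1.] F [0.3 1.3 0.1] gw 36.2 j [-0.25  0.74  0.14  2.02 -0.25  0.4   0.03]
-> d [-0.8  5.   0.3] spin -0.0
```

View pics/scene6.png

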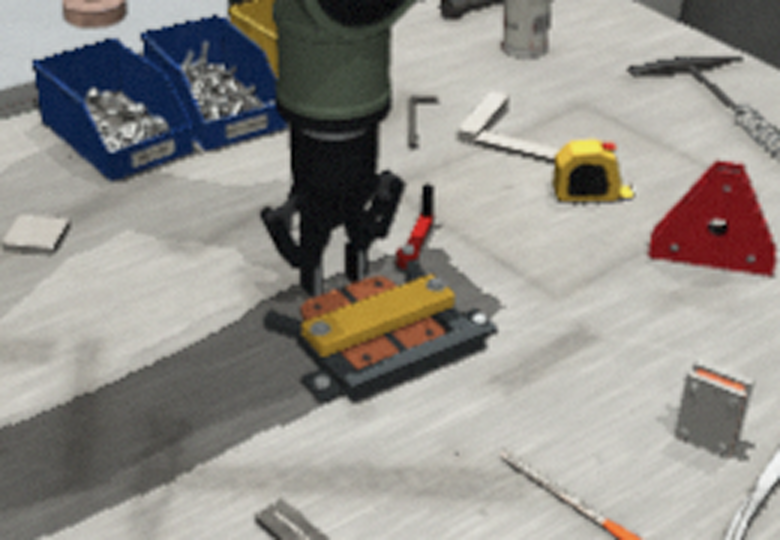

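View pics/top6.png

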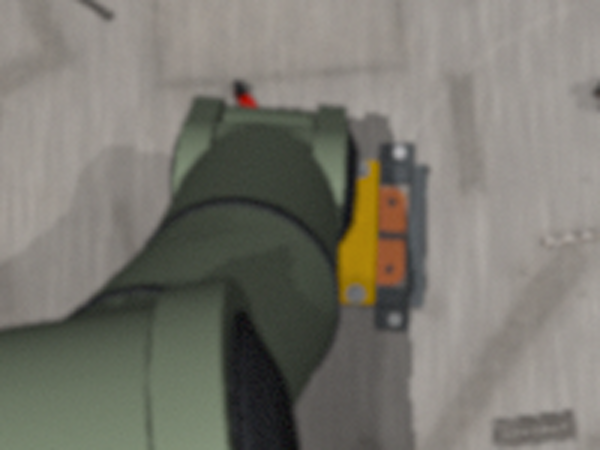

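The plate's front edge, at zoom column 408, is just short of the stop at about 411. I creep forward until I feel the stop.

Call:
{"op": "send_rows", "data": {"increments": [{"dx": 0,"dy": 1,"dz": 0,"spin": 0,"claw": 36},{"dx": 0,"dy": 2,"dz": 0,"spin": 0,"claw": 36},{"dx": 0,"dy": 2,"dz": 0,"spin": 0,"claw": 36}]}}

```text
clock: 9.05
ee_pos: [0.5195, 0.0122, 0.0013]
orientation: [3.14, -0.091, 0.0]
force: [0.8, 2.3, 0.6]
grip_width: 0.0362
```

Call:
{"op": "send_rows", "data": {"increments": [{"dx": 0,"dy": 1,"dz": 0,"spin": 0,"claw": 36},{"dx": 0,"dy": 2,"dz": 0,"spin": 0,"claw": 36},{"dx": 0,"dy": 2,"dz": 0,"spin": 0,"claw": 36}]}}

```text
clock: 9.35
ee_pos: [0.5193, 0.0111, 0.0013]
orientation: [-3.14, 0.09, 0.0]
force: [0.5, 8.8, 1.3]
grip_width: 0.0357
```

Call:
{"op": "send_rows", "data": {"increments": [{"dx": 0,"dy": 0.5,"dz": 0,"spin": 0,"claw": 36},{"dx": 0,"dy": 1,"dz": 0,"spin": 0,"claw": 36},{"dx": 0,"dy": 1,"dz": 0,"spin": 0,"claw": 36},{"dx": 0,"dy": 1,"dz": 0,"spin": 0,"claw": 36}]}}

```text
clock: 9.75
ee_pos: [0.5193, 0.011, 0.0013]
orientation: [-3.139, 0.089, 0.0]
force: [0.1, 13.5, 1.3]
grip_width: 0.0357
```

Run:
```python
from h import *
from station import grab_frame
plan(f2w(-66,0,1),YF)
f=grab_frame("top"); np.savez("pics/top7.npz",**f); k=masks(f)["copper"]
hsv=cv2.cvtColor(f["pixels"],cv2.COLOR_RGB2HSV)
k=cv2.inRange(hsv,(3,120,50),(20,255,255))
im=f["pixels"][195:265,290:345][:,:,::-1]; cv2.imwrite("pics/top7.png",cv2.resize(im,None,fx=8,fy=8,interpolation=cv2.INTER_CUBIC))
f=grab_frame("scene"); im=f["pixels"][210:270,230:330][:,:,::-1]; cv2.imwrite("pics/scene7.png",cv2.resize(im,None,fx=7,fy=7,interpolation=cv2.INTER_CUBIC))
```

```text
t 9.75 tcp [519.3  11.    1.3] fix [-67.6   0.7   1.3] tx [ 0.998 -0.057 -0.   ] tz [-0.     0.002 -1.   ] F [ 0.1 13.5  1.3] gw 35.7 j [-0.24  0.74  0.14  2.02 -0.24  0.4   0.04]
-> d [-0.7  1.6  0.3] spin 0.001
```

View pics/top7.png

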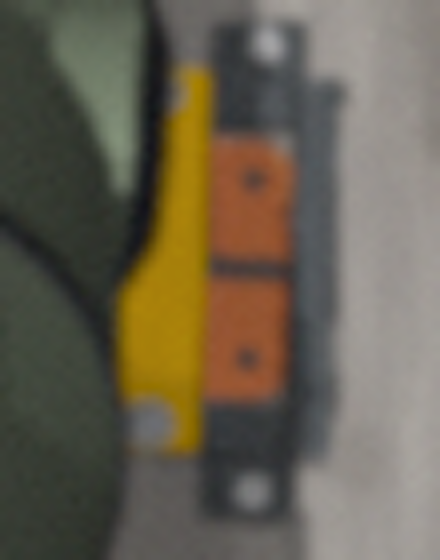

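View pics/scene7.png

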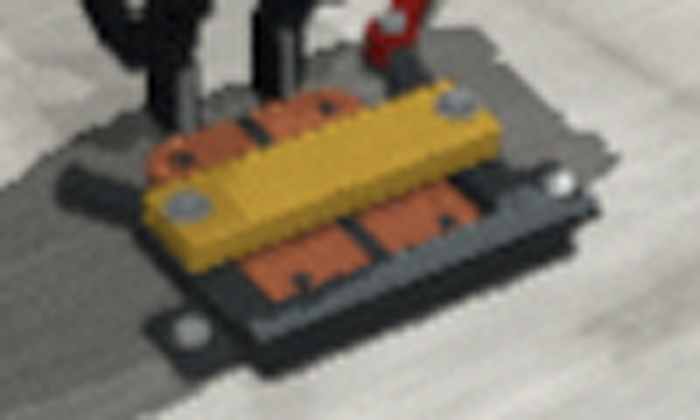

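The plate is home: 13.5 N with no further motion, and its front edge meets the stop along its length in both views. Next I back off and rise.

Call:
{"op": "send_rows", "data": {"increments": [{"dx": 0,"dy": -4,"dz": 0,"spin": 0,"claw": 36},{"dx": 0,"dy": -10,"dz": 0,"spin": 0,"claw": 36},{"dx": 0,"dy": -18,"dz": 0,"spin": 0,"claw": 36},{"dx": 0,"dy": -20,"dz": -20,"spin": 0,"claw": 36},{"dx": 0,"dy": -20,"dz": -55,"spin": 0,"claw": 36},{"dx": 0,"dy": -20,"dz": -90,"spin": 0,"claw": 44},{"dx": 0,"dy": -20,"dz": -110,"spin": 0,"claw": 44},{"dx": 0,"dy": -20,"dz": -110,"spin": 0,"claw": 44}]}}

```text
clock: 10.65
ee_pos: [0.5218, 0.0299, 0.1138]
orientation: [-3.139, 0.091, -0.006]
force: [0.3, 0.1, 0.1]
grip_width: 0.0444
```

```bash
cat >> h.py <<'E'
def gate(a,r=70,adv=0,z=20):
    """world pos of pin at angle a, advanced adv mm along closing tangent; and jaw dir"""
    t=np.cos(a)*XF-np.sin(a)*YF
    return f2w(-66-r*np.sin(a),78-r*np.cos(a),z)+adv*t, t
E
python3 - <<'E'
from h import *
from station import grab_frame
p,t=gate(2.39,z=110); print(p); plan(p,t)
f=grab_frame("scene"); im=f["pixels"][150:270,200:370][:,:,::-1]; cv2.imwrite("pics/scene8.png",cv2.resize(im,None,fx=4,fy=4,interpolation=cv2.INTER_CUBIC)); np.savez("pics/scene8.npz",**f)
hsv=cv2.cvtColor(f["pixels"],cv2.COLOR_RGB2HSV)
E
```

```text
[650.17859049  49.67358758 110.        ]
t 10.65 tcp [521.8  29.9 113.8] fix [-86.6   2.1 113.8] tx [ 0.998 -0.058  0.004] tz [ 0.004  0.001 -1.   ] F [0.3 0.1 0.1] gw 44.4 j [-0.34  0.54  0.23  1.98 -0.2   0.64 -0.04]
-> d [127.  -27.2   4.4] spin 0.819
```

View pics/scene8.png

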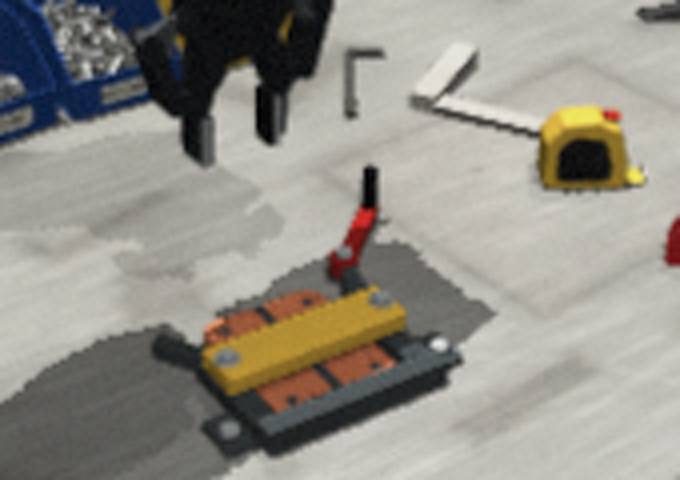

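Run:
```python
from h import *
f=dict(np.load("pics/scene8.npz"))
q=lambda x,y,z: ray(f,200+x/4-.4,150+y/4-.4,z)*1000
for p in (q(370,168,.047),q(370,207,.015),q(345,253,.021)): print(np.round(p,1),np.round(w2f(p),1))
f=dict(np.load("pics/top0.npz"))
for p in (ray(f,180+322/3.6-.4,130+149/3-.33,.047)*1000,): print(w2f(p))
```

```text
[652.6  50.6  47. ] [-114.8  131.5   47. ]
[652.1  47.8  15. ] [-112.1  131.1   15. ]
[596.   4.  21.] [-65.1  77.7  21. ]
[-111.09588592  126.62434934   47.        ]
```

Call:
{"op": "send_rows", "data": {"increments": [{"dx": 15,"dy": -3,"dz": 0,"spin": 0.1,"claw": 44},{"dx": 35,"dy": -7,"dz": 0,"spin": 0.22,"claw": 44},{"dx": 55,"dy": -12,"dz": 0,"spin": 0.35,"claw": 44},{"dx": 75,"dy": -16,"dz": 0,"spin": 0.48,"claw": 44},{"dx": 95,"dy": -20,"dz": 0,"spin": 0.6,"claw": 44},{"dx": 112,"dy": -24,"dz": 0,"spin": 0.72,"claw": 44},{"dx": 125,"dy": -25,"dz": 0,"spin": 0.82,"claw": 44},{"dx": 125,"dy": -25,"dz": 0,"spin": 0.82,"claw": 44},{"dx": 125,"dy": -25,"dz": 0,"spin": 0.82,"claw": 44}]}}

```text
clock: 11.6
ee_pos: [0.6457, 0.047, 0.11]
orientation: [2.844, -1.331, -0.002]
force: [-1.1, 0.1, 0.2]
grip_width: 0.0438
```

Run:
```python
from h import *
from station import grab_frame
p,t=gate(2.39,z=20); plan(p,t)
for n in ("wrist","top","scene"):
  f=grab_frame(n); cv2.imwrite(f"pics/{n}9.png",f["pixels"][:,:,::-1]); np.savez(f"pics/{n}9.npz",**f)
```

```text
t 11.6 tcp [645.7  47.  110. ] fix [-110.9  124.8  110. ] tx [ 0.641 -0.768 -0.001] tz [-0.002 -0.001 -1.   ] F [-1.1  0.1  0.2] gw 43.8 j [-0.45  0.75  0.46  1.65 -0.41  0.84 -0.7 ]
-> d [ 0.9 -5.3 90. ] spin 0.002
```

View pics/wrist9.png

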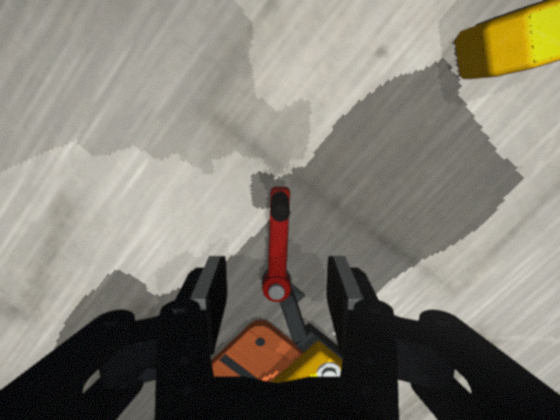

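View pics/scene9.png

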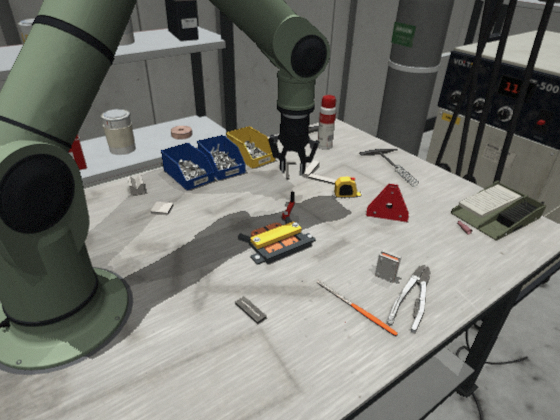

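The wrist view shows the gate arm along column 280, midway between the fingers, with the pin at (280,205). I shift 4 mm outward and descend over the pin.

Call:
{"op": "send_rows", "data": {"increments": [{"dx": 1,"dy": -4,"dz": 20,"spin": 0,"claw": 44},{"dx": 1,"dy": -4,"dz": 45,"spin": 0,"claw": 44},{"dx": 1,"dy": -4,"dz": 60,"spin": 0,"claw": 44},{"dx": 1,"dy": -4,"dz": 72,"spin": 0,"claw": 44},{"dx": 1,"dy": -4,"dz": 82,"spin": 0,"claw": 44},{"dx": 1,"dy": -4,"dz": 90,"spin": 0,"claw": 44},{"dx": 1,"dy": -4,"dz": 90,"spin": 0,"claw": 32},{"dx": 1,"dy": -4,"dz": 90,"spin": 0,"claw": 32}]}}

```text
clock: 12.55
ee_pos: [0.6506, 0.0488, 0.0217]
orientation: [-2.843, 1.335, -0.001]
force: [0.2, 0.4, 0.3]
grip_width: 0.0318
```

Run:
```python
from h import *
from station import grab_frame,sensors
p,t=gate(2.39,z=20); plan(p,t)
f=grab_frame("scene"); im=f["pixels"][130:270,200:390][:,:,::-1]; cv2.imwrite("pics/scene10.png",cv2.resize(im,None,fx=4,fy=4,interpolation=cv2.INTER_CUBIC))
# arc plan in current tool axes
s=sensors.get_state(); R=Ro.from_rotvec(s["orientation"]).as_matrix(); p0=np.array(s["ee_pos"])*1000
for a in np.arange(2.39,-.01,-.14):
    p,t=gate(a); d=R.T@(p-p0); print(round(a,2),np.round(d[:2],0),"spin",round(a-2.39,2))
```

```text
t 12.55 tcp [650.6  48.8  21.7] fix [-112.9  129.6   21.7] tx [ 0.639 -0.77   0.   ] tz [ 0. -0. -1.] F [0.2 0.4 0.3] gw 31.8 j [-0.41  0.87  0.39  1.66 -0.47  0.7  -0.66]
-> d [-1.  -0.2  1.7] spin -0.001
2.39 [-1. -0.] spin 0.0
2.25 [-11.   1.] spin -0.14
2.11 [-20.   3.] spin -0.28
1.97 [-30.   6.] spin -0.42
1.83 [-38.  11.] spin -0.56
1.69 [-46.  16.] spin -0.7
1.55 [-53.  23.] spin -0.84
1.41 [-59.  31.] spin -0.98
1.27 [-64.  39.] spin -1.12
1.13 [-68.  49.] spin -1.26
0.99 [-70.  58.] spin -1.4
0.85 [-71.  68.] spin -1.54
0.71 [-70.  78.] spin -1.68
0.57 [-69.  87.] spin -1.82
0.43 [-66.  97.] spin -1.96
0.29 [-61. 105.] spin -2.1
0.15 [-56. 113.] spin -2.24
0.01 [-49. 121.] spin -2.38
```

View pics/scene10.png

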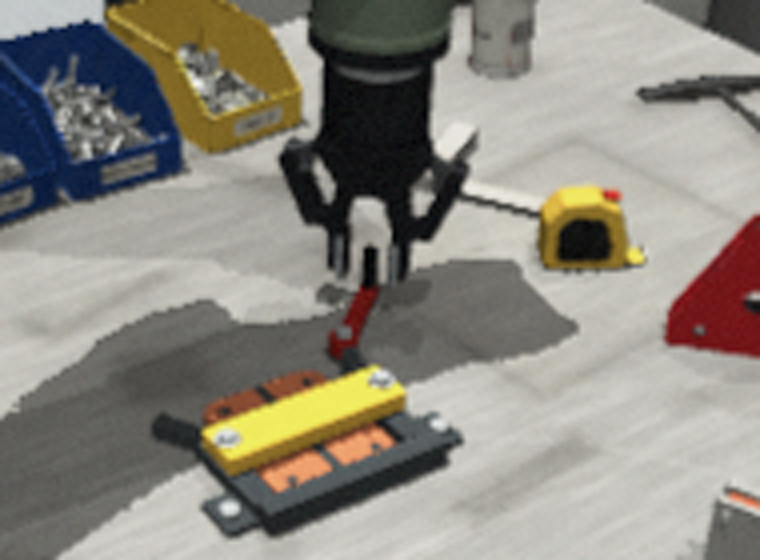

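The pin, at zoom (370,265), stands between the fingers. I sweep the first part of the arc.

Call:
{"op": "send_rows", "data": {"increments": [{"dx": -11,"dy": 1,"dz": 1,"spin": -0.14,"claw": 32},{"dx": -20,"dy": 3,"dz": 1,"spin": -0.28,"claw": 32},{"dx": -30,"dy": 6,"dz": 1,"spin": -0.42,"claw": 32},{"dx": -38,"dy": 11,"dz": 1,"spin": -0.56,"claw": 32},{"dx": -46,"dy": 16,"dz": 1,"spin": -0.7,"claw": 32},{"dx": -53,"dy": 23,"dz": 1,"spin": -0.84,"claw": 32},{"dx": -59,"dy": 31,"dz": 1,"spin": -0.98,"claw": 32},{"dx": -64,"dy": 39,"dz": 1,"spin": -1.12,"claw": 32},{"dx": -68,"dy": 49,"dz": 1,"spin": -1.26,"claw": 32},{"dx": -68,"dy": 49,"dz": 1,"spin": -1.26,"claw": 32}]}}

```text
clock: 13.6
ee_pos: [0.5689, 0.0693, 0.021]
orientation: [-3.084, -0.599, -0.001]
force: [-0.0, 0.2, 0.4]
grip_width: 0.0321
```

Run:
```python
from h import *
from station import grab_frame,sensors
p,t=gate(1.13,z=21); plan(p,t)
f=grab_frame("scene"); im=f["pixels"][130:270,200:390][:,:,::-1]; cv2.imwrite("pics/scene11.png",cv2.resize(im,None,fx=4,fy=4,interpolation=cv2.INTER_CUBIC))
s=sensors.get_state(); R=Ro.from_rotvec(s["orientation"]).as_matrix(); p0=np.array(s["ee_pos"])*1000
for a in np.arange(1.13,-.01,-.14):
    p,t=gate(a); d=R.T@(p-p0); print(round(a,2),np.round(d[:2],0),"spin",round(a-1.13,2))
for adv in (5,10,12):
    p,t=gate(0,adv=adv); d=R.T@(p-p0); print(adv,np.round(d[:2],0))
```

```text
t 13.6 tcp [568.9  69.3  21. ] fix [-128.7   46.8   21. ] tx [0.927 0.375 0.   ] tz [ 0.  0. -1.] F [-0.   0.2  0.4] gw 32.1 j [-0.27  0.74  0.06  1.87 -0.08  0.53  0.23]
-> d [1.4 0.  0. ] spin 0.001
1.13 [ 1. -0.] spin 0.0
0.99 [-9.  1.] spin -0.14
0.85 [-19.   3.] spin -0.28
0.71 [-28.   6.] spin -0.42
0.57 [-36.  11.] spin -0.56
0.43 [-44.  17.] spin -0.7
0.29 [-51.  24.] spin -0.84
0.15 [-57.  31.] spin -0.98
0.01 [-62.  40.] spin -1.12
5 [-65.  45.]
10 [-67.  49.]
12 [-68.  51.]
```

View pics/scene11.png

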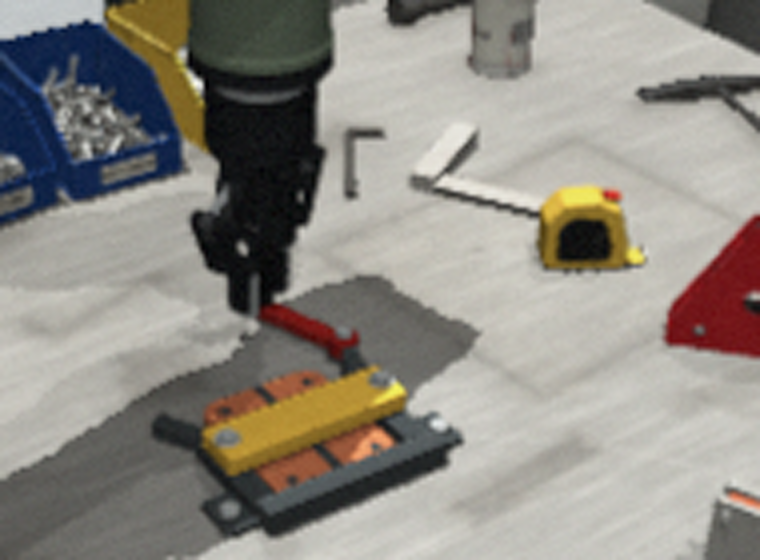

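The gate follows the fingers, with its arm now running from zoom (345,345) to (260,310). I continue to nearly shut.

Call:
{"op": "send_rows", "data": {"increments": [{"dx": -9,"dy": 1,"dz": 0,"spin": -0.14,"claw": 32},{"dx": -19,"dy": 3,"dz": 0,"spin": -0.28,"claw": 32},{"dx": -28,"dy": 6,"dz": 0,"spin": -0.42,"claw": 32},{"dx": -36,"dy": 11,"dz": 0,"spin": -0.56,"claw": 32},{"dx": -44,"dy": 17,"dz": 0,"spin": -0.7,"claw": 32},{"dx": -51,"dy": 24,"dz": 0,"spin": -0.84,"claw": 32},{"dx": -57,"dy": 31,"dz": 0,"spin": -0.98,"claw": 32},{"dx": -62,"dy": 40,"dz": 0,"spin": -1.12,"claw": 32},{"dx": -62,"dy": 40,"dz": 0,"spin": -1.12,"claw": 32}]}}

```text
clock: 14.55
ee_pos: [0.5271, 0.0082, 0.0204]
orientation: [2.3, 2.139, -0.001]
force: [-0.4, -0.7, -0.5]
grip_width: 0.0318
```

Run:
```python
from h import *
from station import grab_frame,sensors
p,t=gate(0,z=21,adv=8); plan(p,t)
for n in("scene","top"):
  f=grab_frame(n); im=f["pixels"][130:270,200:390] if n=="scene" else f["pixels"][150:290,190:380]; cv2.imwrite(f"pics/{n}12.png",cv2.resize(im[:,:,::-1],None,fx=4,fy=4,interpolation=cv2.INTER_CUBIC))
```

```text
t 14.55 tcp [527.1   8.2  20.4] fix [-65.3   8.7  20.4] tx [ 0.072  0.997 -0.001] tz [ 0.    -0.001 -1.   ] F [-0.4 -0.7 -0.5] gw 31.8 j [ 0.04  0.7  -0.23  1.98  0.32  0.49  1.08]
-> d [-7.3 -0.5 -0.6] spin -0.015
```

View pics/scene12.png

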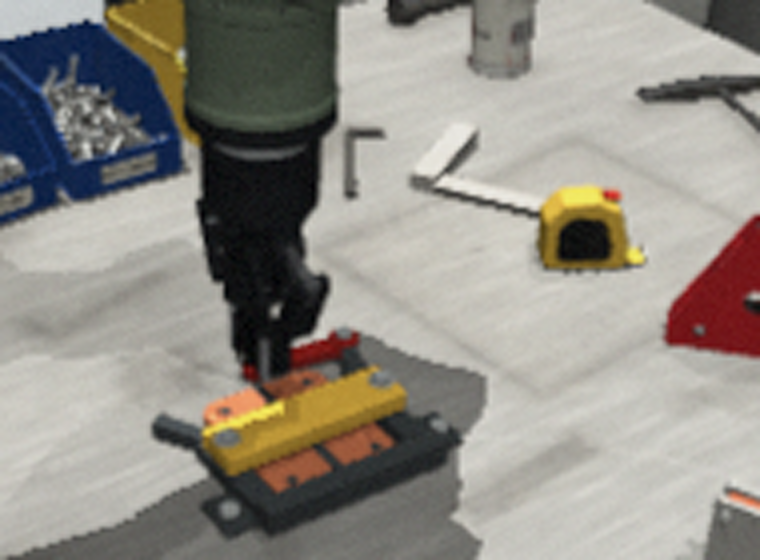

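The gate is almost shut and the leading finger is above the plate, clear of the bridge. I advance along tool -x until I feel the hard stop.

Call:
{"op": "send_rows", "data": {"increments": [{"dx": -2,"dy": 0,"dz": 0,"spin": 0,"claw": 32},{"dx": -4,"dy": 0,"dz": 0,"spin": 0,"claw": 32},{"dx": -6,"dy": 0,"dz": 0,"spin": 0,"claw": 32},{"dx": -8,"dy": 0,"dz": 0,"spin": 0,"claw": 32},{"dx": -8,"dy": 0,"dz": 0,"spin": 0,"claw": 32}]}}

```text
clock: 15.15
ee_pos: [0.526, 0.0014, 0.0203]
orientation: [2.297, 2.143, -0.0]
force: [-0.4, 0.7, 0.4]
grip_width: 0.0319
```

Call:
{"op": "send_rows", "data": {"increments": [{"dx": -1,"dy": 0,"dz": 0,"spin": 0,"claw": 32},{"dx": -2,"dy": 0,"dz": 0,"spin": 0,"claw": 32},{"dx": -2,"dy": 0,"dz": 0,"spin": 0,"claw": 32}]}}

```text
clock: 15.45
ee_pos: [0.526, 0.0005, 0.0203]
orientation: [-2.296, -2.144, -0.001]
force: [-0.8, 6.0, 0.3]
grip_width: 0.032
```

Call:
{"op": "send_rows", "data": {"increments": [{"dx": -1,"dy": 0,"dz": 0,"spin": 0,"claw": 32},{"dx": -1,"dy": 0,"dz": 0,"spin": 0,"claw": 32},{"dx": -1,"dy": 0,"dz": 0,"spin": 0,"claw": 32}]}}

```text
clock: 15.75
ee_pos: [0.526, 0.0003, 0.0203]
orientation: [-2.295, -2.144, -0.003]
force: [-0.7, 9.7, -0.4]
grip_width: 0.0318
```

Run:
```python
from h import *
from station import grab_frame,sensors
p,t=gate(0,z=21,adv=0); plan(p,t)
for n in("scene",):
  f=grab_frame(n); im=f["pixels"][130:270,200:390] if n=="scene" else f["pixels"][150:290,190:380]; cv2.imwrite(f"pics/{n}13.png",cv2.resize(im[:,:,::-1],None,fx=4,fy=4,interpolation=cv2.INTER_CUBIC))
```

```text
t 15.75 tcp [5.26e+02 3.00e-01 2.03e+01] fix [-57.4   8.   20.3] tx [0.068 0.998 0.002] tz [ 0.001  0.002 -1.   ] F [-0.7  9.7 -0.4] gw 31.8 j [ 0.06  0.7  -0.23  1.99  0.32  0.49  1.1 ]
-> d [ 8.6 -0.1 -0.7] spin -0.01
```

View pics/scene13.png

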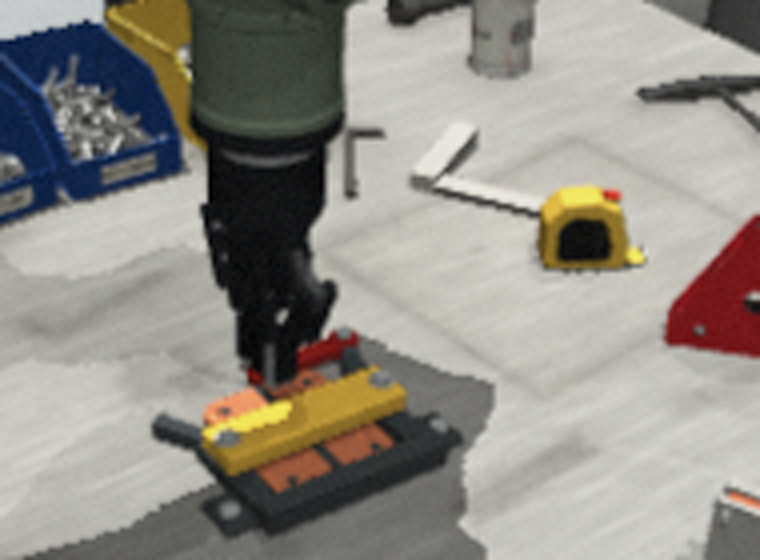

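The force is 9.7 N with no further motion, and pin x works out at about -67, so the gate is shut. I centre on the pin without contact, then rise and move back for a clear view.

Call:
{"op": "send_rows", "data": {"increments": [{"dx": 4,"dy": 0,"dz": 0,"spin": 0,"claw": 36},{"dx": 9,"dy": 0,"dz": 0,"spin": 0,"claw": 40},{"dx": 11,"dy": 0,"dz": 0,"spin": 0,"claw": 40},{"dx": 11,"dy": 0,"dz": -15,"spin": 0,"claw": 40},{"dx": 11,"dy": 0,"dz": -40,"spin": 0,"claw": 40},{"dx": 11,"dy": 0,"dz": -80,"spin": 0,"claw": 40},{"dx": 11,"dy": 0,"dz": -120,"spin": 0,"claw": 40},{"dx": 50,"dy": 0,"dz": -150,"spin": 0,"claw": 40},{"dx": 90,"dy": 0,"dz": -170,"spin": 0,"claw": 40},{"dx": 130,"dy": 0,"dz": -170,"spin": 0,"claw": 40},{"dx": 170,"dy": 0,"dz": -170,"spin": 0,"claw": 40},{"dx": 170,"dy": 0,"dz": -170,"spin": 0,"claw": 40}]}}

```text
clock: 17.0
ee_pos: [0.5369, 0.1742, 0.1906]
orientation: [-2.289, -2.15, -0.003]
force: [-0.7, -0.9, -0.2]
grip_width: 0.0402
```

Run:
```python
from h import *
from station import grab_frame,sensors
p,t=gate(0,z=21,adv=0); plan(p,t)
for n in("scene","top"):
  f=grab_frame(n); np.savez(f"pics/{n}14.npz",**f); im=f["pixels"][130:270,200:390] if n=="scene" else f["pixels"][160:290,240:370]; cv2.imwrite(f"pics/{n}14.png",cv2.resize(im[:,:,::-1],None,fx=4,fy=4,interpolation=cv2.INTER_CUBIC))
```

```text
t 17.0 tcp [536.9 174.2 190.6] fix [-231.6    8.9  190.6] tx [0.063 0.998 0.003] tz [ 0.     0.003 -1.   ] F [-0.7 -0.9 -0.2] gw 40.2 j [-0.16  0.49 -0.35  1.79  0.21  0.89  0.9 ]
-> d [-1.661e+02 -1.000e-01  1.691e+02] spin -0.005
```

View pics/scene14.png

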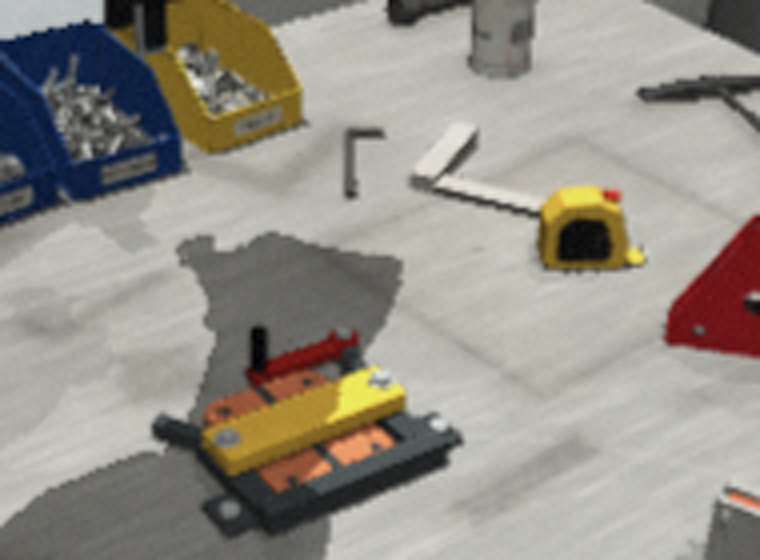

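View pics/top14.png

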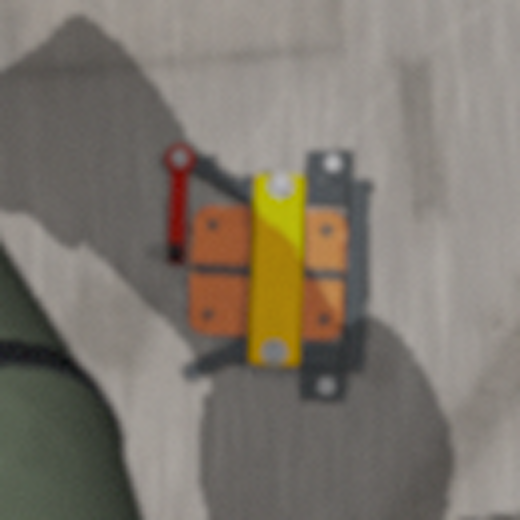

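The gate is shut, from pivot (179,157) to pin (175,255), close behind the plate's rear edge at column 190. The plate's front edge, at column 347, is against the stop. A quick numeric check comes next.

Run:
```python
from h import *
f=dict(np.load("pics/top14.npz"))
q=lambda x,y,z: w2f(ray(f,240+x/4-.4,160+y/4-.4,z)*1000)
b=(q(282,184,.035)+q(274,351,.035))/2; print("bridge bolts mid (exp 6,0)",b)
pv=q(179,157,.021); pin=q(175,254,.047); d=pin-pv; print("pivot",pv,"pin",pin,"gate a",np.arctan2(-d[0],-d[1]))
print("plate rear/front x",q(190,268,.01)[0],q(347,272,.01)[0],"sides",q(222,205,.01)[1],q(218,334,.01)[1],"line",q(193,267,.01),q(345,275,.01))
f0=dict(np.load("pics/top0.npz"))
dd=cv2.absdiff(f["pixels"],f0["pixels"]).max(2)
print("bystander diff mean hex",dd[120:160,192:230].mean(),"bead",dd[285:300,352:385].mean(),"magnet",dd[168:192,385:412].mean(), "ref",dd[60:75,350:365].mean())
s0=dict(np.load("pics/scene0.npz"));s1=dict(np.load("pics/scene14.npz")); d=cv2.absdiff(s0["pixels"],s1["pixels"]).max(2)
print("scene: hex",d[155:185,280:300].mean(),"magnet",d[248:282,372:405].mean(),"bead",d[295:325,233:270].mean(),"square",d[198:216,148:176].mean())
cv2.imwrite("pics/scene14full.png",s1["pixels"][:,:,::-1])
```

```text
bridge bolts mid (exp 6,0) [ 7.00342829  0.07720262 35.        ]
pivot [-66.1936245  77.3439159  21.       ] pin [-65.00891014   4.58675978  47.        ] gate a -0.01628169290562583
plate rear/front x -54.89377465702507 57.10429031492061 sides 45.66204528883002 -46.9513671782972 line [-5.27853420e+01  3.69955036e-02  1.00000000e+01] [55.75142426 -0.88272506 10.        ]
bystander diff mean hex 17.976973684210527 bead 10.018181818181818 magnet 10.760802469135802 ref 11.626666666666667
scene: hex 7.023333333333333 magnet 6.214795008912656 bead 7.511711711711712 square 48.3531746031746
```

View pics/scene14full.png

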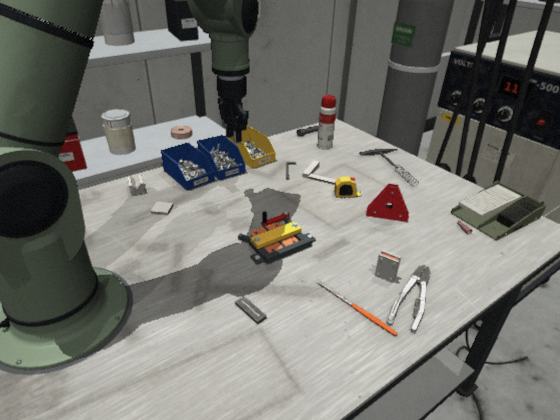

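Everything is in place. The square coupon is still at (161,208), and its difference reading comes from the moved shadow. The arm is clear, so I hand the job in.

```bash
python3 -c "
from station import job
print(job.finish_job())"
```

```text
the job is handed in; nothing more can be done
None
```

I pushed the copper plate under the bridge until it was home against the stop, then swung the red gate shut behind it by its pin. The arm was raised and clear of everything when I handed the job in at about 17 s; no verdict was reported.

**Plate:** it stopped moving against the stop with 13.5 N on the wrist. The last top view puts its centre about 1 mm along the push and 1 mm sideways from the fixture's origin. Its dark line is within about 0.01 rad of the fixture's x, and it looked flat in both views.

**Gate:** it reached its hard stop with 9.7 N on the wrist. I measured its angle at about -0.02 rad, which is zero within the camera error.

**Other things on the table:** the hex key, bead coupon and magnet block showed almost no change between the first and last scene pictures. Two readings disagreed:
- The square coupon's pixels differed strongly, but it sits at the same place in the picture. I put that down to the arm's shadow moving off it.
- The hex key read slightly above the noise in the top view but unchanged in the scene view.

**Earlier issues:** one move call was refused because rows lacked a claw value, and nothing moved. Before the push, the top and wrist views disagreed by about 5 mm on the plate's start position along the push. I allowed for that in the approach and found home by force.

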